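# Load the short battery packs on the sloped rack

### The job

At the model-car race pit table, load both short battery packs on the sloped plywood rack, side by side: each lying flat on the board, lengthwise up the slope, with its lower end against the cleat so that it cannot slide off. Leave the long battery pack where it lies.

Things in the scene. Friction and masses are not known exactly. Their poses are not given: they have to be found in the camera images.
- pack_a: Hard-case model-car battery pack: black block, thin grey panel on top, two brass sockets near its +x end; 96 long (x) x 46 wide (y) x 25 mm thick (z). Starts flat on the table in any of three places. Origin: centre of its underside. One of the two short packs, about 0.2 kg; either end may go down the slope.
- pack_b: Hard-case model-car battery pack: black block, thin grey panel on top, two brass sockets near its +x end; 96 long (x) x 46 wide (y) x 25 mm thick (z). Starts flat on the table in any of three places. Origin: centre of its underside. The other short pack, the same in every way.
- pack_long: Hard-case model-car battery pack: black block, thin grey panel on top, two brass sockets near its +x end; 138 long (x) x 46 wide (y) x 25 mm thick (z). Starts flat on the table in any of three places. Origin: centre of its underside. The long pack: not to be moved.
- deck: Fixed plywood board, 260 mm wide, sloping 20 degrees, rising away from the robot; a wooden cleat 15 wide, 12 mm high runs along its whole low edge. Origin: on its top face at the cleat's uphill face, mid-width, 35 mm above the table. x: up the slope (185 mm of board), y: along the cleat (-130 to 130 mm), z: square out of the board. Packs centred at y = -60 and 60 mm leave room for fingers.

How it is judged (in metres and radians):
At the end, for the whole second after the job is handed in: Both short packs at rest, flat on the sloping board (8 degrees, 6 mm), lengthwise up the slope within 12 degrees, lower end within 15 mm of the cleat, centre within 112 mm of the board's middle line; the long pack within 20 mm of its start (x of pack_a in the frame of deck between 0.042 and 0.063 m and y of pack_a in the frame of deck between -0.112 and 0.112 m and z of pack_a in the frame of deck between -0.004 and 0.006 m and angle between the x axis of each of pack_a, pack_b and the x axis of deck, either way round below 0.21 rad and angle between the z axis of each of pack_a, pack_b and the z axis of deck, either way round below 0.14 rad and linear speed of each of pack_a, pack_b below 0.02 m/s and x of pack_b in the frame of deck between 0.042 and 0.063 m and y of pack_b in the frame of deck between -0.112 and 0.112 m and z of pack_b in the frame of deck between -0.004 and 0.006 m and distance of pack_long from where it was at the start of the episode below 0.02 m); the robot touches nothing.
It fails at once if the long pack is moved by more than 20 mm (distance of pack_long from where it was at the start of the episode above 0.02 m).
It also fails if it takes over 51 s, if anything falls off the work surface, if the arm or the gripper's body presses on something with over 40 N, if the wrist force passes 120 N, or if a joint passes its speed limit or range.

### The arm

A 6-joint arm with a two-finger parallel gripper is mounted at the origin on the work surface. World frame = base frame: x ahead of the robot, y to its left, z up, the work surface at z = 0. Lengths are in m, angles in degrees, forces in N, time in s.
With the tool pointing down it reaches from about 0.3 to 0.875 m from the base axis. Payload 4.2 kg.
Tool frame: the origin (TCP) lies at the very end of the fingers, on their centre line; the grasp point (between the pads) lies 19 mm behind it; z points along the fingers, x is the direction in which the jaws open and shut, and the axes are right-handed (so a half turn about z gives the same grasp; the last joint's range is limited). The gripper opens to 85 mm and grips with 20 to 120 N. Pads are 22 mm wide; open, the fingers measure 114 mm over their backs; the gripper's body (76 mm by 85 mm) begins 54 mm behind the grasp point. The pads swing forward as they close: fully open they stand 13 mm farther back than shut.
Start: joints at [65.947, 18.312, 89.639, -0, 72.044, -1.146], TCP at [0.224, 0.53, 0.231] pointing down, gripper open.
Joint ranges: [-177.97, 177.97], [-48.28, 115.42], [12.27, 149.76], [-77.06, 257.06], [2.81, 150.46], [-146.56, 146.56]. Speed limits (degrees/s): [147.25, 147.25, 180, 180, 180, 180].

### API

Orientations are given as [roll, pitch, yaw] about the fixed x, y, z axes, in that order (R = Rz(yaw) Ry(pitch) Rx(roll)).
In Python, from workcell import ctrl gives the robot as it stands.
- The arm moves only by the tool drive_tool, never from a script. Its argument "moves" is a list of rows, each an object with "dr": the turn, a rotation vector about the tool's x, y, z in degrees, a list of three; "xyz": the shift along the tool's x, y, z in mm, a list of three; "hand": the closure, from 0 (fully open) to 1 (shut). A call has 1 to 10 rows; each row shifts and turns the commanded pose from where the row before left it, along the tool's axes as they then stand; what a row does not reach is not made up. A row lasts 1/10 s, in which the tool goes at most 50 mm and 8.59 degrees, less where a joint would pass 70% of its speed; a pose out of reach is approached as far as the arm can. A call with a gripper value outside its range is refused whole. The fingers move at their own pace and stop on an object; "grip_force" is the grip in N (left out, the last holds). Time passes only in rows, so rows that do not move let the fingers close. It gives the time, the measured TCP pose, the force and the opening at its end, in the units of the state.
- ctrl.read_state(): the state, without advancing time (a new reading comes with each control period).
- ctrl.snapshot(name): name is "scene" or "top" or "wrist"; returns (picture, depth): 480x640x3 uint8, red, green, blue; 480x640 float32, m along the optical axis (not along the pixel's ray), 0 where there is no reading.
- ctrl.get_calibration(name): a dict with "mtx" (3x3 intrinsics, pixels), "dist" ([k1, k2, p1, p2, k3] as OpenCV has them; the pictures are not rectified), "pose" (4x4, takes a point from camera to world coordinates). Camera axes: x right, y up, looking along -z (the intrinsics and any distortion apply to the point x, -y, -z); pixel columns grow to the right and rows downward; lengths in m; the calibration is good to about 2 mm. A picture is of the moment at which its call begins: read the wrist's pose just before it. get_calibration takes no time and is no camera call; for the wrist camera it gives the pose at the moment of the call.
- ctrl.close_job(): hands the job in, once; it reports no verdict.
The state is a dict: "clock": time; "joints": joint angles; "qvel": joint speeds; "effort": joint torques, N m; "ee_pos": TCP position; "ee_rot": TCP orientation; "contact_force": force on the tool from outside, world axes, zero at the start; "ft_torque": the same for the moment, N m; "grip_width": finger opening in m.
Only numpy, scipy, OpenCV 4.12 (cv2) and the standard library are available. Lean on these libraries where they do the work, as an engineer would, in place of code of your own. Each camera call takes 0.05 s, during which the arm holds its last target.

## Working session

There is one attempt and no reset: what is moved stays moved. The work goes in short steps, Python scripts to look and compute and a tool call to move; the robot and the scene stay as the last step left them, time stands still between calls to the robot, and variables do not carry over. Pictures are saved under pics/ and viewed, and the job is handed in when it is done.

Besides the shell and the picture viewer there is one more tool, called after "Request:" by a JSON object that holds its "op" and its "data". drive_tool: Moves the arm, as the interface text tells. Its arguments: {"type":"object","properties":{"moves":{"type":"array"},"grip_force":{"type":"number"}},"required":["moves"]}

```bash
mkdir -p pics; ls
python3 - <<'E'
from workcell import ctrl
import cv2,numpy as np
print(ctrl.read_state())
for n in("top","scene"):
    im,d=ctrl.snapshot(n); np.savez(f"{n}0.npz",im=im,d=d)
    cv2.imwrite(f"pics/{n}0.png",im[:,:,::-1]); c=ctrl.get_calibration(n); print(n,c)
E
```

```text
pics
{'clock': 0.0, 'joints': array([ 6.59479010e+01,  1.83509486e+01,  8.97074137e+01, -2.26019367e-03,
        7.20458550e+01, -1.14498890e+00]), 'qvel': array([ 0.00755873,  0.06023575,  0.02360196, -0.0219654 ,  0.03130465,
        0.09801023]), 'effort': array([-1.96955669e-03, -4.15519488e+01, -2.34163821e+01, -2.99266248e-04,
        8.24828690e-03,  3.95837048e-06]), 'ee_pos': array([0.2236114 , 0.52919977, 0.2304824 ]), 'ee_rot': array([1.79999934e+02, 1.04239369e-01, 6.70935885e+01]), 'contact_force': array([-0.15673325, -0.05774185,  0.3827011 ]), 'ft_torque': array([-0.01430986, -0.01191304,  0.01651936]), 'grip_width': 0.08545025304933514}
top {'mtx': array([[459.42711517,   0.        , 323.63706125],
       [  0.        , 459.42711517, 240.22652245],
       [  0.        ,   0.        ,   1.        ]]), 'dist': array([-0.0163198,  0.       ,  0.       ,  0.       ,  0.       ]), 'pose': array([[ 1.65619474e-01,  9.63044844e-01, -2.12402492e-01,
         4.18815095e-01],
       [-9.86189600e-01,  1.61620550e-01, -3.61783204e-02,
        -5.06103892e-02],
       [-5.12737267e-04,  2.15460963e-01,  9.76512320e-01,
         7.41464142e-01],
       [ 0.00000000e+00,  0.00000000e+00,  0.00000000e+00,
         1.00000000e+00]])}
scene {'mtx': array([[562.35164204,   0.        , 332.04080149],
       [  0.        , 562.35164204, 240.01488459],
       [  0.        ,   0.        ,   1.        ]]), 'dist': array([-0.05029492,  0.        ,  0.        ,  0.        ,  0.        ]), 'pose': array([[ 0.80156784, -0.43677682,  0.4083075 ,  0.99280205],
       [ 0.59756546,  0.56225278, -0.57165316, -0.67412206],
       [ 0.02011282,  0.70220925,  0.71168648,  0.86314212],
       [ 0.        ,  0.        ,  0.        ,  1.        ]])}
```

View pics/top0.png

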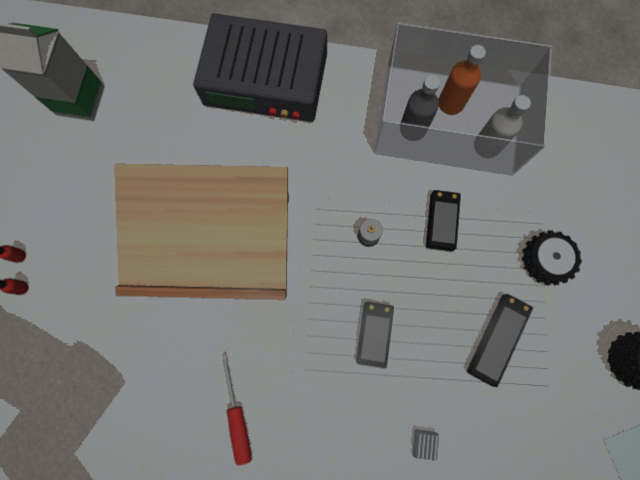

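View pics/scene0.png

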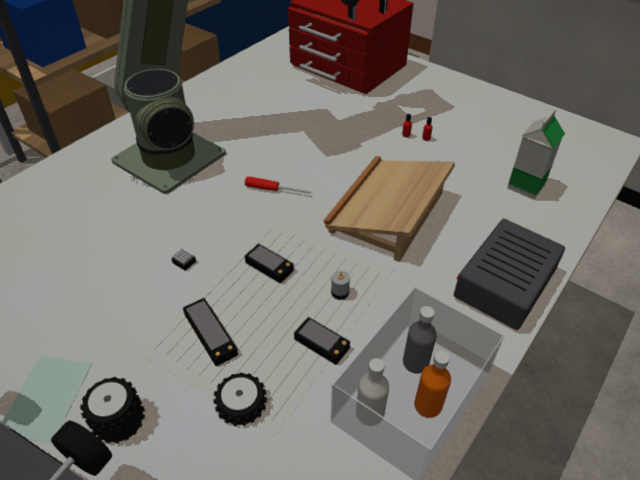

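The top view shows short packs at about (444,220) and (375,335), the long pack at (500,340), a small can at (370,232), and the rack spanning (117,165)–(288,298) with its cleat along the bottom edge.

```bash
cat > h.py <<'E'
import numpy as np,cv2
from workcell import ctrl
def pt(n,u,v,depth=None,z=None,c=None):
    c=c or ctrl.get_calibration(n); K=c['mtx'];P=np.array(c['pose'])
    x,y=cv2.undistortPoints(np.array([[[u,v]]],float),K,np.array(c['dist']))[0,0]
    r=np.array([x,-y,-1.])
    if z is not None:
        w=P[:3,:3]@r; return P[:3,3]+w*(z-P[2,3])/w[2]
    return P[:3,:3]@(r*depth)+P[:3,3]
def cloud(n,d,c=None):
    c=c or ctrl.get_calibration(n);K=c['mtx'];P=np.array(c['pose'])
    v,u=np.mgrid[:480,:640]
    xy=cv2.undistortPoints(np.stack([u.ravel(),v.ravel()],1).astype(float)[:,None],K,np.array(c['dist']))[:,0]
    r=np.stack([xy[:,0],-xy[:,1],-np.ones(len(xy))],1)*d.ravel()[:,None]
    w=r@P[:3,:3].T+P[:3,3]; w[d.ravel()<=0]=np.nan
    return w.reshape(480,640,3)
E
python3 - <<'E'
from h import *
z=np.load("top0.npz");im=z['im'];d=z['d'];W=cloud("top",d)
print("table z",[np.round(W[v,u],4) for u,v in[(300,340),(420,280),(200,330)]])
for name,(u,v) in dict(near=(375,335),far=(444,220),long=(500,340)).items():
    sub=np.zeros((480,640),bool); sub[v-60:v+60,u-45:u+45]=1
    m=sub&(W[...,2]>0.017)&(W[...,2]<0.035)
    nl,lab=cv2.connectedComponents(m.astype(np.uint8)); m=lab==lab[v,u]
    p=W[m]; r=cv2.minAreaRect((p[:,:2]*1000).astype(np.float32))
    print(name,m.sum(),r,np.median(p[:,2]))
# deck plane
m=np.zeros((480,640),bool);m[175:280,125:280]=1
p=W[m];p=p[~np.isnan(p[:,2])];c=p.mean(0);n=np.linalg.svd(p-c)[2][2];n*=np.sign(n[2]);print("deck n",n,np.degrees(np.arccos(n[2])),c,np.abs((p-c)@n).max())
cv2.imwrite("pics/c1.png",cv2.resize(im[150:310,100:300,::-1],None,fx=4,fy=3.7,interpolation=2)[:600])
cv2.imwrite("pics/c2.png",cv2.resize(im[180:400,340:560,::-1],None,fx=2.7,fy=2.7,interpolation=2)[:600])
E
```

```text
table z [array([ 0.4149, -0.0131,  0.0018]), array([ 0.5407, -0.1882,  0.0006]), array([0.4037, 0.146 , 0.0008])]
near 1931 ((442.4114685058594, -126.38691711425781), (96.16948699951172, 46.32598114013672), 0.6271592974662781) 0.02570178809473056
far 1686 ((641.9398193359375, -210.61740112304688), (96.61337280273438, 46.84324645996094), 1.6599434614181519) 0.02583116339594288
long 2752 ((467.0849609375, -318.171142578125), (46.2452278137207, 137.85121154785156), 70.85679626464844) 0.02615923746063864
deck n [-0.33867597 -0.0470759   0.93972467] 19.994630917927818 [0.55490708 0.15968943 0.06647429] 0.004691694657068848
```

View pics/c1.png

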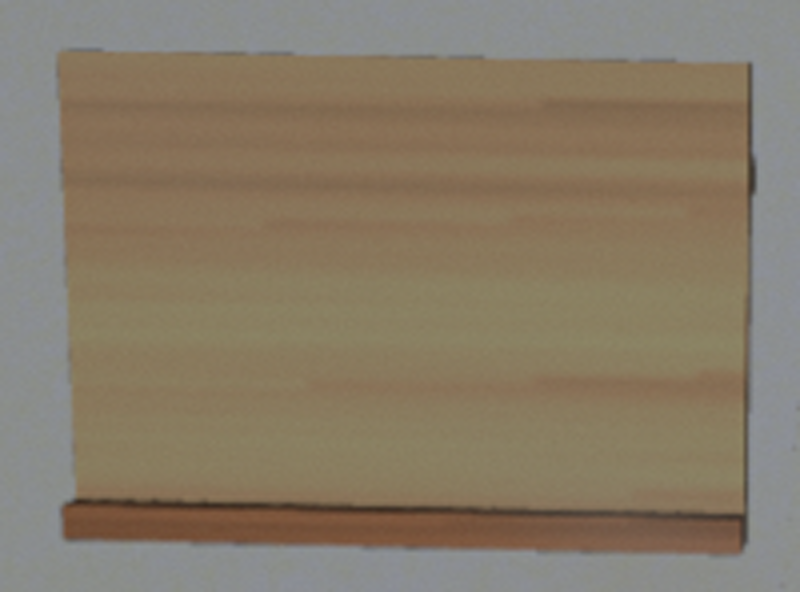

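View pics/c2.png

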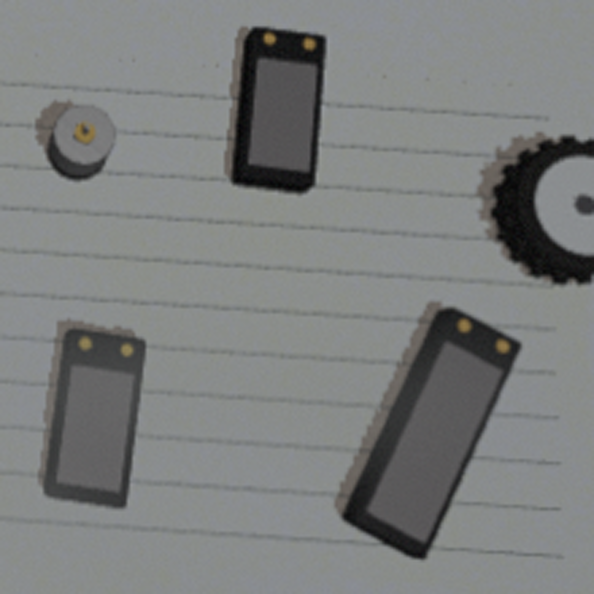

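Run:
```python
from h import *
z=np.load("top0.npz");d=z['d'];W=cloud("top",d)
m=np.zeros((480,640),bool);m[175:280,125:280]=1
p=W[m];c=p.mean(0);n=np.linalg.svd(p-c)[2][2];n*=np.sign(n[2])
m=np.zeros((480,640),bool);m[155:310,100:300]=1
q=W[m];h=(q-c)@n
b=q[np.abs(h)<0.005]; 
ux0=np.array([-n[0],-n[1]]);
ux=np.array([-n[0]*n[2],-n[1]*n[2],n[0]**2+n[1]**2]);ux/=np.linalg.norm(ux);uy=np.cross(n,ux)
r=cv2.minAreaRect((np.stack([(b-c)@ux,(b-c)@uy],1)*1000).astype(np.float32));print("board rect in deck axes",r)
a=(b-c)@ux;y=(b-c)@uy
print("pct a",np.percentile(a,[0,.5,99.5,100]),"y",np.percentile(y,[0,.5,99.5,100]))
# cleat points
k=q[(h>0.006)&(h<0.016)];ak=(k-c)@ux;yk=(k-c)@uy;print("cleat",np.percentile(ak,[1,5,50,95,99]),np.percentile((k-c)@n,[50]),np.percentile(yk,[0,1,99,100]),len(k))
print("cleat line slope deg",np.degrees(np.polyfit(yk,ak,1)[0]))
print("yaw",np.degrees(np.arctan2(ux[1],ux[0])))
for e in (np.percentile(ak,97),a.max()-.185):
    for yy in [(np.percentile(y,.2)+np.percentile(y,99.8))/2]:
        print("origin",c+ux*e+uy*yy)
```

```text
Traceback (most recent call last):
numpy.linalg.LinAlgError: SVD did not converge
```

Run:
```python
from h import *
z=np.load("top0.npz");d=z['d'];W=cloud("top",d)
m=np.zeros((480,640),bool);m[175:280,125:280]=1
p=W[m];p=p[~np.isnan(p[:,2])];c=p.mean(0);n=np.linalg.svd(p-c)[2][2];n*=np.sign(n[2])
m=np.zeros((480,640),bool);m[155:310,100:300]=1
q=W[m];q=q[~np.isnan(q[:,2])];h=(q-c)@n
b=q[np.abs(h)<0.005]; 
ux=np.array([-n[0]*n[2],-n[1]*n[2],n[0]**2+n[1]**2]);ux=-n*n[2]+np.array([0,0,1]);ux/=np.linalg.norm(ux);uy=np.cross(n,ux)
r=cv2.minAreaRect((np.stack([(b-c)@ux,(b-c)@uy],1)*1000).astype(np.float32));print("board rect in deck axes",r)
a=(b-c)@ux;y=(b-c)@uy
print("pct a",np.percentile(a,[0,.5,99.5,100]),"y",np.percentile(y,[0,.5,99.5,100]))
k=q[(h>0.006)&(h<0.016)];ak=(k-c)@ux;yk=(k-c)@uy;print("cleat",np.percentile(ak,[1,5,50,95,99]),np.percentile((k-c)@n,[50]),np.percentile(yk,[0,1,99,100]),len(k))
print("cleat line slope deg",np.degrees(np.polyfit(yk,ak,1)[0]))
print("yaw",np.degrees(np.arctan2(ux[1],ux[0])))
for e in (np.percentile(ak,97),a.max()-.185):
        print("origin",c+ux*e+uy*((np.percentile(y,.2)+np.percentile(y,99.8))/2))
```

```text
board rect in deck axes ((-2.474090576171875, 1.94140625), (191.70706176757812, 260.78082275390625), 0.22535860538482666)
pct a [-0.09781435 -0.09189335  0.09245661  0.09367219] y [-0.1287703  -0.12727979  0.12957812  0.13269135]
cleat [-0.10699115 -0.10597891 -0.0986485  -0.09184742 -0.09116055] [0.01189362] [-0.12886163 -0.12706135  0.12729372  0.12979026] 1764
cleat line slope deg -0.3740502804563791
yaw 7.913398717554864
origin [0.46949682 0.1491357  0.03516381]
origin [0.46972159 0.14916694 0.03524638]
```

Request:
{"op": "drive_tool", "data": {"moves": [{"dr":[0,0,-7.83],"xyz":[0,0,0],"hand":0},{"dr":[0,0,-7.83],"xyz":[0,0,0],"hand":0},{"dr":[0,0,-7.83],"xyz":[0,0,0],"hand":0},{"dr":[0,0,0],"xyz":[-44,14,7],"hand":0},{"dr":[0,0,0],"xyz":[-44,14,7],"hand":0},{"dr":[0,0,0],"xyz":[-44,14,7],"hand":0},{"dr":[0,0,0],"xyz":[-44,14,7],"hand":0},{"dr":[0,0,0],"xyz":[-44,14,7],"hand":0},{"dr":[0,0,0],"xyz":[-44,14,7],"hand":0},{"dr":[0,0,0],"xyz":[-44,14,7],"hand":0}], "grip_force": 40}}

```text
clock: 1.1
ee_pos: [0.3249, 0.2209, 0.1819]
ee_rot: [180.0, 0.0, 90.6]
contact_force: [0.3, -0.4, 1.0]
grip_width: 0.0856
```

Request:
{"op": "drive_tool", "data": {"moves": [{"dr":[0,0,0],"xyz":[-44,14,7],"hand":0},{"dr":[0,0,0],"xyz":[-44,14,7],"hand":0},{"dr":[0,0,0],"xyz":[-44,14,7],"hand":0},{"dr":[0,0,0],"xyz":[-44,14,7],"hand":0},{"dr":[0,0,0],"xyz":[-44,14,7],"hand":0},{"dr":[0,0,0],"xyz":[-44,14,7],"hand":0},{"dr":[0,0,0],"xyz":[-44,14,7],"hand":0},{"dr":[0,0,0],"xyz":[0,0,0],"hand":0},{"dr":[0,0,0],"xyz":[0,0,0],"hand":0}]}}

```text
clock: 2.0
ee_pos: [0.4256, -0.085, 0.1327]
ee_rot: [-179.9, -0.0, 90.4]
contact_force: [-0.5, 0.6, -0.6]
grip_width: 0.0853
```

```bash
cat >> h.py <<'E'
from scipy.spatial.transform import Rotation as Ro
def rel(pos,R):
    s=ctrl.read_state();R0=Ro.from_euler('xyz',s['ee_rot'],degrees=True)
    print("t",round(s['clock'],2),"pos",np.round(s['ee_pos'],4),"rpy",np.round(s['ee_rot'],2),"F",np.round(s['contact_force'],1),"w",round(s['grip_width'],4))
    d=np.array(pos)-s['ee_pos']
    rv=(R0.inv()*R).as_rotvec(degrees=True)
    print("dr tool",np.round(rv,2),"xyz in present axes mm",np.round(R0.inv().apply(d)*1000,1),"in target axes",np.round(R.inv().apply(d)*1000,1))
def yawR(y): return Ro.from_euler('xyz',[180,0,y],degrees=True)
E
python3 - <<'E'
from h import *
rel([.4424,-.1264,.003],yawR(90.6))
im,d=ctrl.snapshot("wrist");cv2.imwrite("pics/w1.png",im[:,:,::-1])
E
```

```text
t 2.0 pos [ 0.4256 -0.085   0.1327] rpy [-1.799e+02 -4.000e-02  9.043e+01] F [-0.5  0.6 -0.6] w 0.0853
dr tool [-0.1  -0.05 -0.17] xyz in present axes mm [-41.7  16.7 129.7] in target axes [-41.6  16.4 129.7]
```

View pics/w1.png

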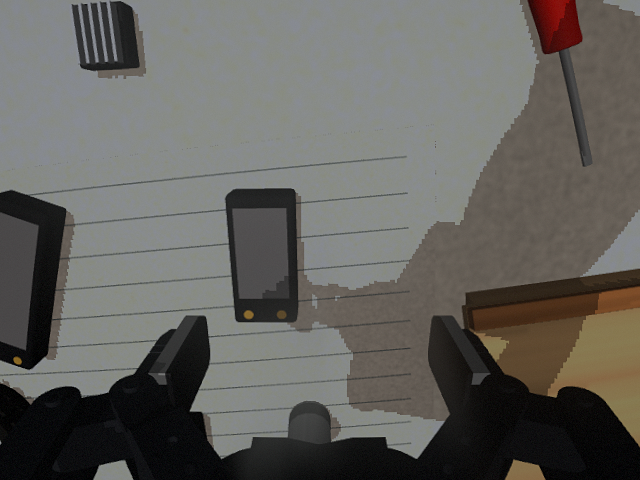

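The wrist view shows the near pack at (262,255) ahead of the open fingers, clear on both sides. I'll move over it and go down.

Request:
{"op": "drive_tool", "data": {"moves": [{"dr":[0,0,-0.2],"xyz":[-21,8,20],"hand":0},{"dr":[0,0,0],"xyz":[-20.7,8.5,20],"hand":0},{"dr":[0,0,0],"xyz":[0,0,30],"hand":0},{"dr":[0,0,0],"xyz":[0,0,25],"hand":0},{"dr":[0,0,0],"xyz":[0,0,15],"hand":0},{"dr":[0,0,0],"xyz":[0,0,10],"hand":0},{"dr":[0,0,0],"xyz":[0,0,5],"hand":0},{"dr":[0,0,0],"xyz":[0,0,1],"hand":0},{"dr":[0,0,0],"xyz":[0,0,0],"hand":0}]}}

```text
clock: 2.95
ee_pos: [0.4435, -0.1255, 0.0078]
ee_rot: [179.9, 0.0, 90.8]
contact_force: [-0.3, -0.5, -0.2]
grip_width: 0.0855
```

Run:
```python
from h import *
rel([.4424,-.1264,.003],yawR(90.6))
im,d=ctrl.snapshot("wrist");cv2.imwrite("pics/w2.png",im[:,:,::-1])
```

```text
t 2.95 pos [ 0.4435 -0.1255  0.0078] rpy [1.7994e+02 1.0000e-02 9.0820e+01] F [-0.3 -0.5 -0.2] w 0.0855
dr tool [0.06 0.01 0.22] xyz in present axes mm [-0.8 -1.1  4.8] in target axes [-0.8 -1.1  4.8]
```

View pics/w2.png

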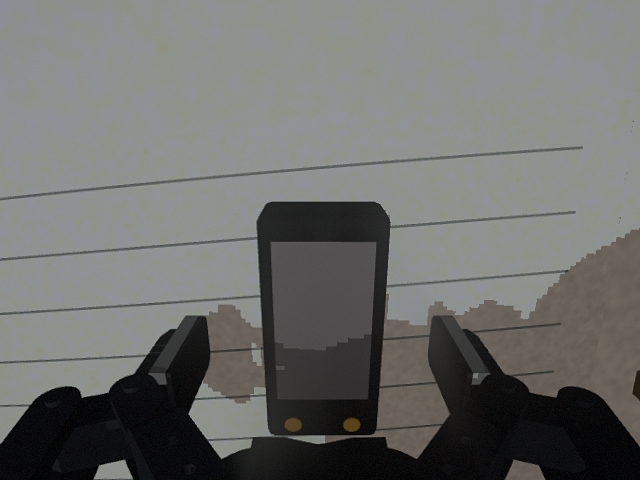

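The pack at (323,320) is centred between the pads. I'll go down the last 4.5 mm and close.

Request:
{"op": "drive_tool", "data": {"moves": [{"dr":[0,0,0],"xyz":[-0.8,-1,4.5],"hand":0},{"dr":[0,0,0],"xyz":[0,0,0],"hand":0},{"dr":[0,0,0],"xyz":[0,0,0],"hand":1},{"dr":[0,0,0],"xyz":[0,0,0],"hand":1},{"dr":[0,0,0],"xyz":[0,0,0],"hand":1},{"dr":[0,0,0],"xyz":[0,0,0],"hand":1},{"dr":[0,0,0],"xyz":[0,0,0],"hand":1},{"dr":[0,0,0],"xyz":[0,0,0],"hand":1},{"dr":[0,0,0],"xyz":[0,0,0],"hand":1}], "grip_force": 50}}

```text
clock: 3.9
ee_pos: [0.4422, -0.1266, 0.0032]
ee_rot: [180.0, -0.0, 90.8]
contact_force: [-0.6, 0.5, 5.8]
grip_width: 0.0453
```

Request:
{"op": "drive_tool", "data": {"moves": [{"dr":[0,0,0],"xyz":[0,0,-15],"hand":1},{"dr":[0,0,0],"xyz":[0,0,-30],"hand":1},{"dr":[0,0,0],"xyz":[0,0,-35],"hand":1},{"dr":[0,0,0],"xyz":[0,0,-40],"hand":1},{"dr":[0,0,0],"xyz":[0,0,-40],"hand":1},{"dr":[0,0,0],"xyz":[0,0,-20],"hand":1},{"dr":[0,0,0],"xyz":[0,0,0],"hand":1}]}}

```text
clock: 4.6
ee_pos: [0.4437, -0.1272, 0.1853]
ee_rot: [179.6, 0.1, 90.8]
contact_force: [-0.1, -0.4, -2.7]
grip_width: 0.0452
```

```bash
cat >> h.py <<'E'
O=np.array([.4695,.149,.035]);psi=np.radians(7.9);s=np.radians(20)
ux=np.array([np.cos(s)*np.cos(psi),np.cos(s)*np.sin(psi),np.sin(s)])
uy=np.array([-np.sin(psi),np.cos(psi),0]);un=np.cross(ux,uy)
RD=Ro.from_matrix(np.stack([uy,ux,-un],1))
def dk(x,y,z): return O+ux*x+uy*y+un*z
E
python3 - <<'E'
from h import *
rel(dk(.052,.06,.06),RD)
im,d=ctrl.snapshot("wrist");cv2.imwrite("pics/w3.png",im[:,:,::-1])
E
```

```text
t 4.6 pos [ 0.4437 -0.1272  0.1853] rpy [1.7964e+02 1.2000e-01 9.0790e+01] F [-0.1 -0.4 -2.7] w 0.0452
dr tool [-19.62   1.38  -7.01] xyz in present axes mm [339.   49.8  75.7] in target axes [330.   60.3 102.9]
```

View pics/w3.png

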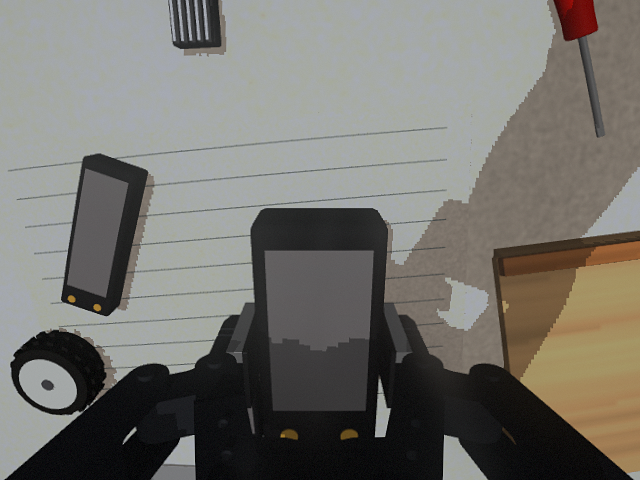

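The pack hangs level and centred in the grip. I'll tilt to the deck orientation and traverse.

Request:
{"op": "drive_tool", "data": {"moves": [{"dr":[-6.54,0.46,-2.34],"xyz":[0,0,0],"hand":1},{"dr":[-6.54,0.46,-2.34],"xyz":[0,0,0],"hand":1},{"dr":[-6.54,0.46,-2.34],"xyz":[0,0,0],"hand":1},{"dr":[0,0,0],"xyz":[40,6,0],"hand":1},{"dr":[0,0,0],"xyz":[40,6,0],"hand":1},{"dr":[0,0,0],"xyz":[40,6,0],"hand":1},{"dr":[0,0,0],"xyz":[40,6,0],"hand":1},{"dr":[0,0,0],"xyz":[40,6,0],"hand":1},{"dr":[0,0,0],"xyz":[40,6,0],"hand":1},{"dr":[0,0,0],"xyz":[40,6,0],"hand":1}]}}

```text
clock: 5.65
ee_pos: [0.4408, 0.1572, 0.195]
ee_rot: [160.6, -0.1, 97.9]
contact_force: [0.5, -0.1, -1.1]
grip_width: 0.0449
```

Request:
{"op": "drive_tool", "data": {"moves": [{"dr":[0,0,0],"xyz":[40,10,15],"hand":1},{"dr":[0,0,0],"xyz":[0,8,40],"hand":1},{"dr":[0,0,0],"xyz":[0,0,40],"hand":1},{"dr":[0,0,0],"xyz":[0,0,0],"hand":1},{"dr":[0,0,0],"xyz":[0,0,0],"hand":1}]}}

```text
clock: 6.15
ee_pos: [0.4841, 0.2019, 0.112]
ee_rot: [160.7, -0.1, 97.9]
contact_force: [0.0, -0.1, -1.4]
grip_width: 0.0452
```

Run:
```python
from h import *
rel(dk(.052,.06,.0035),RD)
```

```text
t 6.15 pos [0.4841 0.2019 0.112 ] rpy [ 1.6067e+02 -7.0000e-02  9.7890e+01] F [ 0.  -0.1 -1.4] w 0.0452
dr tool [-0.67 -0.06 -0.03] xyz in present axes mm [ 9.5  6.  61.4] in target axes [ 9.6  5.3 61.5]
```

Request:
{"op": "drive_tool", "data": {"moves": [{"dr":[-0.67,0,0],"xyz":[0,0,0],"hand":1},{"dr":[0,0,0],"xyz":[9.6,5.3,20],"hand":1},{"dr":[0,0,0],"xyz":[0,0,20],"hand":1},{"dr":[0,0,0],"xyz":[0,0,10],"hand":1},{"dr":[0,0,0],"xyz":[0,0,4],"hand":1},{"dr":[0,0,0],"xyz":[0,0,0],"hand":1},{"dr":[0,0,0],"xyz":[0,0,0],"hand":1}]}}

```text
clock: 6.85
ee_pos: [0.5081, 0.2156, 0.0666]
ee_rot: [159.6, -0.2, 97.9]
contact_force: [-0.6, 0.4, -1.2]
grip_width: 0.0449
```

Run:
```python
from h import *
rel(dk(.052,.06,.0035),RD)
for n in("scene","wrist"):
    im,d=ctrl.snapshot(n)
    cv2.imwrite(f"pics/{n}4.png",im[:,:,::-1] if n=="wrist" else cv2.resize(im[120:280,260:480,::-1],None,fx=3.4,fy=3.4,interpolation=2))
```

```text
t 6.85 pos [0.5081 0.2156 0.0666] rpy [159.59  -0.19  97.89] F [-0.6  0.4 -1.2] w 0.0449
dr tool [ 0.41 -0.17 -0.08] xyz in present axes mm [-0.7 -3.4 10. ] in target axes [-0.7 -3.3 10. ]
```

View pics/scene4.png

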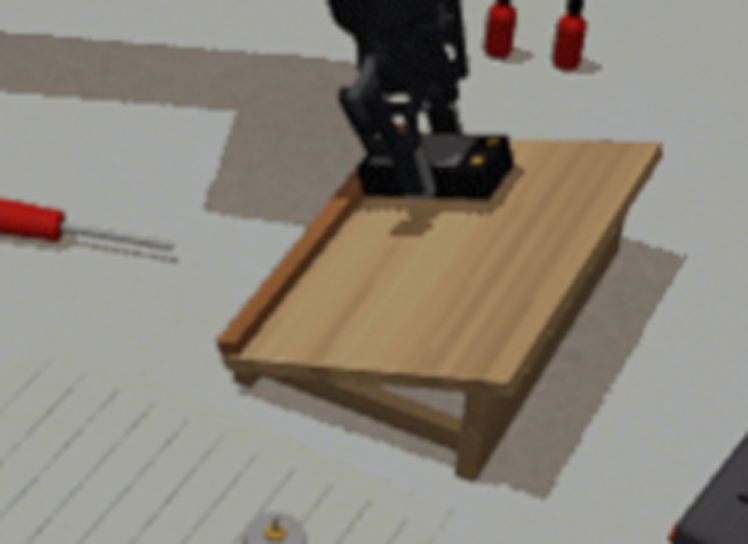

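View pics/wrist4.png

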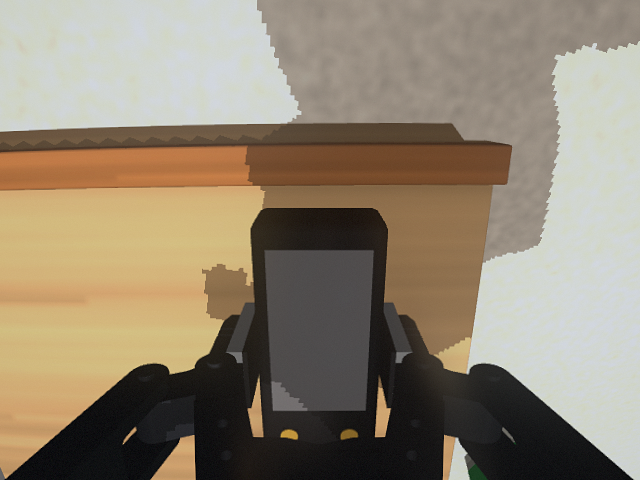

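The pack is above the board, square to the cleat and about 10 mm clear of it.

Request:
{"op": "drive_tool", "data": {"moves": [{"dr":[0,0,0],"xyz":[0,-2.5,3],"hand":1},{"dr":[0,0,0],"xyz":[0,0,3],"hand":1},{"dr":[0,0,0],"xyz":[0,0,1],"hand":1},{"dr":[0,0,0],"xyz":[0,0,0],"hand":1},{"dr":[0,0,0],"xyz":[0,0,0],"hand":1}]}}

```text
clock: 7.45
ee_pos: [0.508, 0.2157, 0.0581]
ee_rot: [159.7, -0.2, 97.9]
contact_force: [0.2, -0.2, -2.0]
grip_width: 0.045
```

Run:
```python
from h import *
rel(dk(.052,.06,.0035),RD)
```

```text
t 7.45 pos [0.508  0.2157 0.0581] rpy [159.68  -0.16  97.9 ] F [ 0.2 -0.2 -2. ] w 0.045
dr tool [ 0.32 -0.15 -0.05] xyz in present axes mm [-0.7 -0.4  2.1] in target axes [-0.7 -0.3  2.1]
```

Request:
{"op": "drive_tool", "data": {"moves": [{"dr":[0.3,0,0],"xyz":[0,0,1],"hand":1},{"dr":[0,0,0],"xyz":[0,0,1],"hand":1},{"dr":[0,0,0],"xyz":[0,0,0],"hand":1},{"dr":[0,0,0],"xyz":[0,0,0],"hand":1}]}}

```text
clock: 7.85
ee_pos: [0.5086, 0.2157, 0.0563]
ee_rot: [160.0, -0.2, 97.9]
contact_force: [0.8, 0.7, -2.2]
grip_width: 0.0454
```

Request:
{"op": "drive_tool", "data": {"moves": [{"dr":[0,0,0],"xyz":[0,0,1],"hand":1},{"dr":[0,0,0],"xyz":[0,0,0.5],"hand":1},{"dr":[0,0,0],"xyz":[0,0,0],"hand":1}]}}

```text
clock: 8.15
ee_pos: [0.5088, 0.2158, 0.056]
ee_rot: [159.9, -0.2, 97.9]
contact_force: [-6.0, -1.6, 9.2]
grip_width: 0.0447
```

Request:
{"op": "drive_tool", "data": {"moves": [{"dr":[0,0,0],"xyz":[0,-1,-0.5],"hand":1},{"dr":[0,0,0],"xyz":[0,-1,0],"hand":1},{"dr":[0,0,0],"xyz":[0,0,0],"hand":1}]}}

```text
clock: 8.45
ee_pos: [0.5082, 0.216, 0.0558]
ee_rot: [159.8, -0.2, 97.9]
contact_force: [-1.2, -0.3, 7.0]
grip_width: 0.0452
```

Request:
{"op": "drive_tool", "data": {"moves": [{"dr":[0,0,0],"xyz":[0,0,0],"hand":0},{"dr":[0,0,0],"xyz":[0,0,0],"hand":0},{"dr":[0,0,0],"xyz":[0,0,0],"hand":0},{"dr":[0,0,0],"xyz":[0,0,0],"hand":0},{"dr":[0,0,0],"xyz":[0,0,-20],"hand":0},{"dr":[0,0,0],"xyz":[0,0,-40],"hand":0},{"dr":[0,0,0],"xyz":[0,0,-45],"hand":0},{"dr":[0,0,0],"xyz":[0,0,-45],"hand":0},{"dr":[0,0,0],"xyz":[0,0,0],"hand":0}]}}

```text
clock: 9.35
ee_pos: [0.4579, 0.2094, 0.2018]
ee_rot: [159.3, -0.4, 97.9]
contact_force: [1.4, 0.7, 0.5]
grip_width: 0.0852
```

Run:
```python
from h import *
im,d=ctrl.snapshot("wrist");cv2.imwrite("pics/w5.png",im[:,:,::-1])
c=ctrl.get_calibration("wrist");W=cloud("wrist",d,c)
D=np.stack([(W-O)@ux,(W-O)@uy,(W-O)@un],-1)
m=(D[...,2]>.019)&(D[...,2]<.032)&(D[...,0]>-.02)&(D[...,0]<.14)&(abs(D[...,1]-.06)<.05)
p=D[m];print(m.sum(),cv2.minAreaRect((p[:,:2]*1000).astype(np.float32)),np.median(p[:,2]),np.polyfit(p[:,0],p[:,2],1))
rel([.6419,-.2106,.15],yawR(91.7))
```

```text
7612 ((49.871524810791016, 59.15179443359375), (95.89010620117188, 45.87261199951172), 0.005007907282561064) 0.02188089780600571 [-0.00342061  0.02199684]
t 9.4 pos [0.4571 0.2088 0.1989] rpy [159.6   -0.3   97.93] F [ 0.7 -0.2 -0.4] w 0.0858
dr tool [20.36 -1.41  6.11] xyz in present axes mm [-441.1  101.1   87.3] in target axes [-424.7  172.3   48.9]
```

View pics/w5.png

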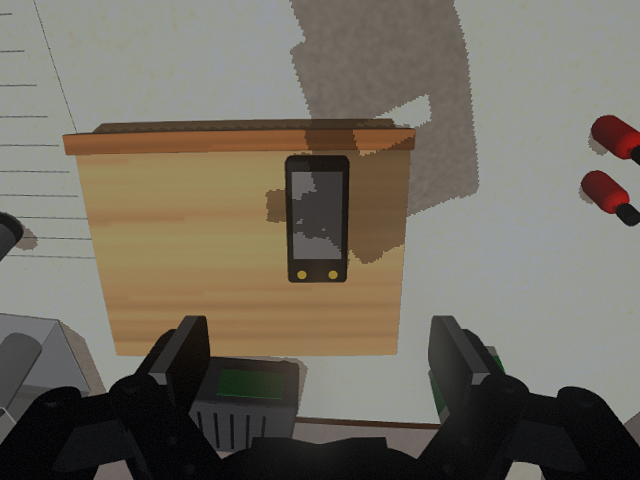

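Pack one lies at deck x≈50 mm, y≈59 mm, parallel to the deck x axis to within noise. I'll check clearances around the far pack.

Run:
```python
from h import *
W=cloud("top",np.load("top0.npz")['d'])
for nm,(u0,v0,u1,v1) in dict(can=(350,210,390,250),tray=(370,20,555,180)).items():
    p=W[v0:v1,u0:u1].reshape(-1,3);p=p[p[:,2]>.01];print(nm,p.min(0),p.max(0))
```

```text
can [ 0.58023239 -0.11149722  0.0104578 ] [ 0.61572605 -0.07616643  0.06738258]
tray [ 0.74322087 -0.32326194  0.01000053] [ 0.91661673 -0.08223115  0.156912  ]
```

Request:
{"op": "drive_tool", "data": {"moves": [{"dr":[6.8,-0.47,2.04],"xyz":[0,0,0],"hand":0},{"dr":[6.8,-0.47,2.04],"xyz":[0,0,0],"hand":0},{"dr":[6.8,-0.47,2.04],"xyz":[0,0,0],"hand":0},{"dr":[0,0,0],"xyz":[-42,17,0],"hand":0},{"dr":[0,0,0],"xyz":[-42,17,0],"hand":0},{"dr":[0,0,0],"xyz":[-42,17,0],"hand":0},{"dr":[0,0,0],"xyz":[-42,17,0],"hand":0},{"dr":[0,0,0],"xyz":[-42,17,0],"hand":0},{"dr":[0,0,0],"xyz":[-42,17,0],"hand":0},{"dr":[0,0,0],"xyz":[-42,17,0],"hand":0}]}}

```text
clock: 10.4
ee_pos: [0.5838, -0.0843, 0.1934]
ee_rot: [-179.4, 0.1, 91.6]
contact_force: [0.7, 1.7, 0.5]
grip_width: 0.0852
```

Request:
{"op": "drive_tool", "data": {"moves": [{"dr":[0,0,0],"xyz":[-42,17,0],"hand":0},{"dr":[0,0,0],"xyz":[-42,17,0],"hand":0},{"dr":[0,0,0],"xyz":[-42,17,15],"hand":0},{"dr":[0,0,0],"xyz":[0,0,30],"hand":0},{"dr":[0,0,0],"xyz":[0,0,0],"hand":0},{"dr":[0,0,0],"xyz":[0,0,0],"hand":0},{"dr":[0,0,0],"xyz":[0,0,0],"hand":0}]}}

```text
clock: 11.1
ee_pos: [0.6385, -0.2063, 0.1516]
ee_rot: [-179.7, 0.2, 91.7]
contact_force: [1.3, 1.0, 0.6]
grip_width: 0.0854
```

Run:
```python
from h import *
rel([.6419,-.2106,.003],yawR(91.7))
im,d=ctrl.snapshot("wrist");cv2.imwrite("pics/w6.png",im[:,:,::-1])
```

```text
t 11.1 pos [ 0.6385 -0.2063  0.1516] rpy [-179.67    0.2    91.72] F [1.3 1.  0.6] w 0.0854
dr tool [-0.33  0.2   0.02] xyz in present axes mm [ -3.9   4.1 148.6] in target axes [ -4.4   3.3 148.6]
```

View pics/w6.png

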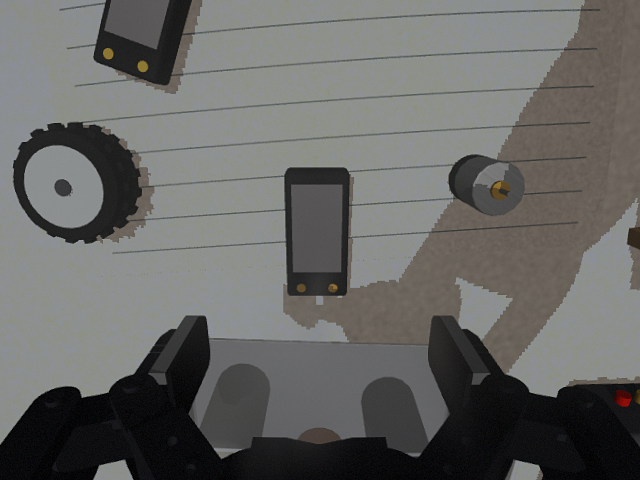

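The far pack is at (318,232), with the can at (487,185) and the wheel at (75,185) outside the finger path. Going down.

Request:
{"op": "drive_tool", "data": {"moves": [{"dr":[-0.3,0.2,0],"xyz":[-4.4,3.3,0],"hand":0},{"dr":[0,0,0],"xyz":[0,0,40],"hand":0},{"dr":[0,0,0],"xyz":[0,0,40],"hand":0},{"dr":[0,0,0],"xyz":[0,0,30],"hand":0},{"dr":[0,0,0],"xyz":[0,0,20],"hand":0},{"dr":[0,0,0],"xyz":[0,0,10],"hand":0},{"dr":[0,0,0],"xyz":[0,0,4],"hand":0},{"dr":[0,0,0],"xyz":[0,0,0],"hand":0},{"dr":[0,0,0],"xyz":[0,0,0],"hand":0}]}}

```text
clock: 12.05
ee_pos: [0.6423, -0.2115, 0.0084]
ee_rot: [179.9, 0.0, 91.7]
contact_force: [0.7, -0.5, 0.4]
grip_width: 0.0854
```

Run:
```python
from h import *
rel([.6419,-.2106,.003],yawR(91.7))
im,d=ctrl.snapshot("wrist");cv2.imwrite("pics/w7.png",im[:,:,::-1])
```

```text
t 12.05 pos [ 0.6423 -0.2115  0.0084] rpy [1.7994e+02 4.0000e-02 9.1670e+01] F [ 0.7 -0.5  0.4] w 0.0854
dr tool [ 0.06  0.04 -0.03] xyz in present axes mm [ 0.9 -0.4  5.4] in target axes [ 0.9 -0.4  5.4]
```

View pics/w7.png

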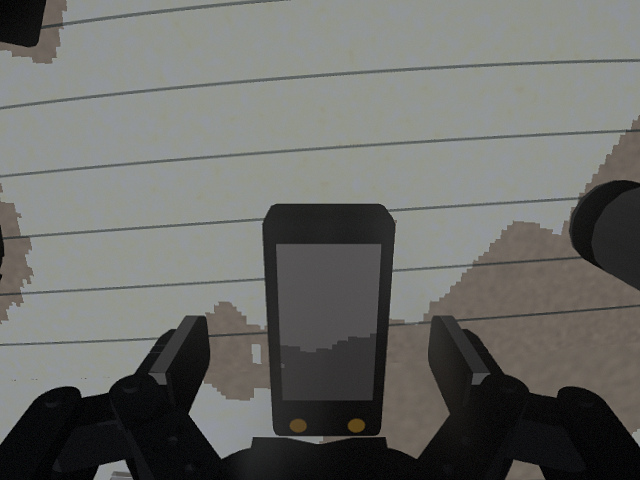

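The pack at (329,320) sits about 2–3 mm right of the pad centre. I'll shift, lower and close.

Request:
{"op": "drive_tool", "data": {"moves": [{"dr":[0,0,0],"xyz":[2.5,-0.4,2],"hand":0},{"dr":[0,0,0],"xyz":[0,0,3],"hand":0},{"dr":[0,0,0],"xyz":[0,0,0],"hand":0},{"dr":[0,0,0],"xyz":[0,0,0],"hand":1},{"dr":[0,0,0],"xyz":[0,0,0],"hand":1},{"dr":[0,0,0],"xyz":[0,0,0],"hand":1},{"dr":[0,0,0],"xyz":[0,0,0],"hand":1},{"dr":[0,0,0],"xyz":[0,0,0],"hand":1},{"dr":[0,0,0],"xyz":[0,0,0],"hand":1},{"dr":[0,0,0],"xyz":[0,0,0],"hand":1}]}}

```text
clock: 13.1
ee_pos: [0.6411, -0.2088, 0.0021]
ee_rot: [-179.9, -0.0, 91.7]
contact_force: [-0.0, -0.1, 1.3]
grip_width: 0.045
```

Request:
{"op": "drive_tool", "data": {"moves": [{"dr":[0,0,0],"xyz":[0,0,-15],"hand":1},{"dr":[0,0,0],"xyz":[0,0,-30],"hand":1},{"dr":[0,0,0],"xyz":[0,0,-35],"hand":1},{"dr":[0,0,0],"xyz":[0,0,-40],"hand":1},{"dr":[0,0,0],"xyz":[0,0,-40],"hand":1},{"dr":[0,0,0],"xyz":[0,0,-20],"hand":1},{"dr":[0,0,0],"xyz":[0,0,0],"hand":1}]}}

```text
clock: 13.8
ee_pos: [0.6426, -0.2094, 0.1862]
ee_rot: [179.7, 0.1, 91.7]
contact_force: [0.9, 0.2, -1.8]
grip_width: 0.0449
```

Run:
```python
from h import *
rel(dk(.052,-.06,.06),RD)
im,d=ctrl.snapshot("wrist");cv2.imwrite("pics/w8.png",im[:,:,::-1])
```

```text
t 13.8 pos [ 0.6426 -0.2094  0.1862] rpy [1.7969e+02 1.4000e-01 9.1660e+01] F [ 0.9  0.2 -1.8] w 0.0449
dr tool [-19.68   1.24  -6.15] xyz in present axes mm [ 306.9 -128.3   75.6] in target axes [ 318.8 -114.5   40.3]
```

View pics/w8.png

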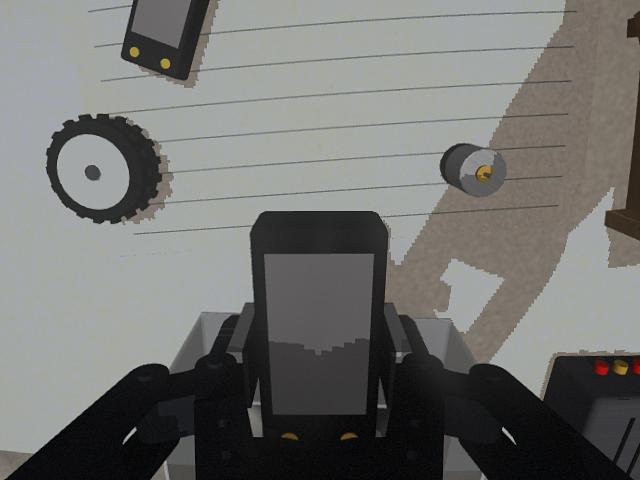

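Held level as before. Next: tilt and traverse.

Request:
{"op": "drive_tool", "data": {"moves": [{"dr":[-6.56,0.41,-2.05],"xyz":[0,0,0],"hand":1},{"dr":[-6.56,0.41,-2.05],"xyz":[0,0,0],"hand":1},{"dr":[-6.56,0.41,-2.05],"xyz":[0,0,0],"hand":1},{"dr":[0,0,0],"xyz":[39,-14,0],"hand":1},{"dr":[0,0,0],"xyz":[39,-14,0],"hand":1},{"dr":[0,0,0],"xyz":[39,-14,0],"hand":1},{"dr":[0,0,0],"xyz":[39,-14,0],"hand":1},{"dr":[0,0,0],"xyz":[39,-14,0],"hand":1},{"dr":[0,0,0],"xyz":[39,-14,0],"hand":1},{"dr":[0,0,0],"xyz":[39,-14,0],"hand":1}]}}

```text
clock: 14.85
ee_pos: [0.5089, 0.05, 0.1471]
ee_rot: [160.7, -0.2, 97.9]
contact_force: [0.7, 0.5, -1.7]
grip_width: 0.0454
```

Request:
{"op": "drive_tool", "data": {"moves": [{"dr":[0,0,0],"xyz":[39,-14,0],"hand":1},{"dr":[0,0,0],"xyz":[5,0,20],"hand":1},{"dr":[0,0,0],"xyz":[0,0,20],"hand":1},{"dr":[0,0,0],"xyz":[0,0,0],"hand":1},{"dr":[0,0,0],"xyz":[0,0,0],"hand":1},{"dr":[0,0,0],"xyz":[0,0,0],"hand":1}]}}

```text
clock: 15.45
ee_pos: [0.506, 0.0924, 0.1076]
ee_rot: [160.4, -0.2, 97.9]
contact_force: [0.9, -0.8, -2.3]
grip_width: 0.0451
```

Run:
```python
from h import *
rel(dk(.051,-.06,.0035),RD)
```

```text
t 15.45 pos [0.506  0.0924 0.1076] rpy [160.41  -0.19  97.86] F [ 0.9 -0.8 -2.3] w 0.0451
dr tool [-0.41 -0.16 -0.1 ] xyz in present axes mm [ 0.9 -0.1 55. ] in target axes [ 1.1 -0.5 55. ]
```

Request:
{"op": "drive_tool", "data": {"moves": [{"dr":[-0.4,0,0],"xyz":[1,-0.5,0],"hand":1},{"dr":[0,0,0],"xyz":[0,0,20],"hand":1},{"dr":[0,0,0],"xyz":[0,0,15],"hand":1},{"dr":[0,0,0],"xyz":[0,0,8],"hand":1},{"dr":[0,0,0],"xyz":[0,0,4],"hand":1},{"dr":[0,0,0],"xyz":[0,0,0],"hand":1},{"dr":[0,0,0],"xyz":[0,0,0],"hand":1},{"dr":[0,0,0],"xyz":[0,0,0],"hand":1}]}}

```text
clock: 16.25
ee_pos: [0.5218, 0.0961, 0.0639]
ee_rot: [159.9, -0.2, 97.9]
contact_force: [0.2, -0.2, -2.5]
grip_width: 0.0448
```

Run:
```python
from h import *
rel(dk(.051,-.06,.0025),RD)
im,d=ctrl.snapshot("wrist");cv2.imwrite("pics/w9.png",im[:,:,::-1])
```

```text
t 16.25 pos [0.5218 0.0961 0.0639] rpy [159.91  -0.19  97.9 ] F [ 0.2 -0.2 -2.5] w 0.0448
dr tool [ 0.09 -0.18 -0.06] xyz in present axes mm [-0.4 -0.8  9.4] in target axes [-0.4 -0.8  9.4]
```

View pics/w9.png

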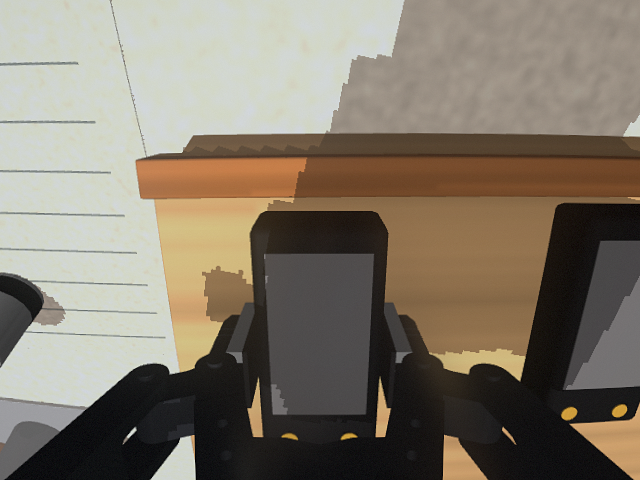

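The second pack is square to the cleat, and pack one is clear on the right at (590,310). Lowering it to touch.

Request:
{"op": "drive_tool", "data": {"moves": [{"dr":[0,0,0],"xyz":[0,0,4],"hand":1},{"dr":[0,0,0],"xyz":[0,0,3],"hand":1},{"dr":[0,0,0],"xyz":[0,0,1.5],"hand":1},{"dr":[0,0,0],"xyz":[0,0,0.5],"hand":1},{"dr":[0,0,0],"xyz":[0,0,0],"hand":1},{"dr":[0,0,0],"xyz":[0,0,0],"hand":1}]}}

```text
clock: 16.9
ee_pos: [0.5247, 0.0965, 0.0548]
ee_rot: [160.0, -0.2, 97.9]
contact_force: [0.2, 0.3, -1.7]
grip_width: 0.0451
```

Request:
{"op": "drive_tool", "data": {"moves": [{"dr":[0,0,0],"xyz":[0,0,0.7],"hand":1},{"dr":[0,0,0],"xyz":[0,0,0.7],"hand":1},{"dr":[0,0,0],"xyz":[0,0,0],"hand":1}]}}

```text
clock: 17.2
ee_pos: [0.5249, 0.0966, 0.0544]
ee_rot: [159.9, -0.2, 97.9]
contact_force: [-4.7, -0.9, 7.5]
grip_width: 0.0449
```

Contact. Releasing and backing off.

Request:
{"op": "drive_tool", "data": {"moves": [{"dr":[0,0,0],"xyz":[0,-0.7,-0.5],"hand":1},{"dr":[0,0,0],"xyz":[0,0,0],"hand":0},{"dr":[0,0,0],"xyz":[0,0,0],"hand":0},{"dr":[0,0,0],"xyz":[0,0,0],"hand":0},{"dr":[0,0,0],"xyz":[0,0,0],"hand":0},{"dr":[0,0,0],"xyz":[0,0,-20],"hand":0},{"dr":[0,0,0],"xyz":[0,0,-40],"hand":0},{"dr":[0,0,0],"xyz":[0,0,-45],"hand":0},{"dr":[0,0,0],"xyz":[0,0,-45],"hand":0},{"dr":[0,0,0],"xyz":[0,0,0],"hand":0}]}}

```text
clock: 18.2
ee_pos: [0.4756, 0.0894, 0.2009]
ee_rot: [159.3, -0.2, 97.9]
contact_force: [0.7, 1.2, 0.7]
grip_width: 0.0853
```

Request:
{"op": "drive_tool", "data": {"moves": [{"dr":[0,0,0],"xyz":[-40,0,0],"hand":0},{"dr":[0,0,0],"xyz":[-45,0,0],"hand":0},{"dr":[0,0,0],"xyz":[-45,0,0],"hand":0},{"dr":[0,0,0],"xyz":[-45,0,0],"hand":0},{"dr":[0,0,0],"xyz":[-45,0,0],"hand":0},{"dr":[0,0,0],"xyz":[-45,0,0],"hand":0},{"dr":[0,0,0],"xyz":[0,0,0],"hand":0},{"dr":[0,0,0],"xyz":[0,0,0],"hand":0},{"dr":[0,0,0],"xyz":[0,0,0],"hand":0}]}}

```text
clock: 19.1
ee_pos: [0.5093, -0.1725, 0.1929]
ee_rot: [160.1, -0.3, 97.9]
contact_force: [-0.5, 0.2, 0.3]
grip_width: 0.0854
```

Run:
```python
from h import *
print(ctrl.read_state()['ee_pos'])
im,d=ctrl.snapshot("top");cv2.imwrite("pics/t2.png",im[:,:,::-1]);W=cloud("top",d)
D=np.stack([(W-O)@ux,(W-O)@uy,(W-O)@un],-1)
for y0 in(.06,-.06):
    m=(D[...,2]>.019)&(D[...,2]<.032)&(D[...,0]>-.02)&(D[...,0]<.14)&(abs(D[...,1]-y0)<.05)
    p=D[m];print(m.sum(),cv2.minAreaRect((p[:,:2]*1000).astype(np.float32)),np.median(p[:,2]),np.polyfit(p[:,0],p[:,2],1))
m=(abs(D[...,2])<.006)&(abs(D[...,1])<.02)&(D[...,0]>.01)&(D[...,0]<.15);print("board",np.median(D[m][:,2]))
u,v=500,340
m=np.zeros((480,640),bool);m[280:400,455:545]=1;m&=(W[...,2]>.017)&(W[...,2]<.035)
print(cv2.minAreaRect((W[m][:,:2]*1000).astype(np.float32)))
```

```text
[ 0.509346   -0.17252854  0.19286181]
1959 ((51.90363311767578, 58.21009826660156), (96.32489776611328, 45.7572135925293), 0.2601016163825989) 0.025231155845329097 [-0.00394743  0.02534612]
1992 ((52.09223556518555, -62.378273010253906), (45.34265899658203, 96.82514953613281), 89.83943176269531) 0.0253482714211287 [-0.00300752  0.02543392]
board 0.0001322021189036056
((567.65625, -373.7217102050781), (9.508879661560059, 3.6253275871276855), 88.10163879394531)
```

View pics/t2.png

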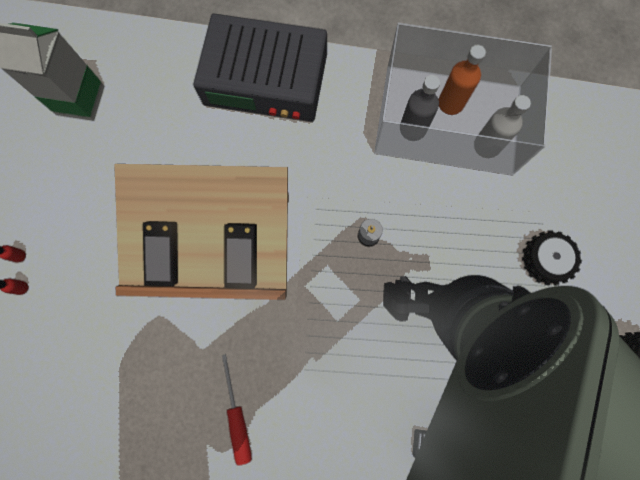

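Both packs lie flat on the board at (160,253) and (240,255), with their lower ends just above the cleat. The arm hides the long pack here, so I'll check it in the scene camera.

Run:
```python
from h import *
im,d=ctrl.snapshot("scene");cv2.imwrite("pics/s2.png",im[:,:,::-1])
for D in(np.load("scene0.npz")['d'],d):
    W=cloud("scene",D);m=np.zeros((480,640),bool);m[290:370,170:250]=1
    m&=(W[...,2]>.017)&(W[...,2]<.035)&(np.hypot(W[...,0]-.467,W[...,1]+.318)<.085)
    p=W[m];print(m.sum(),cv2.minAreaRect((p[:,:2]*1000).astype(np.float32)))
W=cloud("scene",d)
D=np.stack([(W-O)@ux,(W-O)@uy,(W-O)@un],-1)
for y0 in(.06,-.06):
    m=(D[...,2]>.019)&(D[...,2]<.032)&(D[...,0]>-.02)&(D[...,0]<.14)&(abs(D[...,1]-y0)<.05)
    p=D[m];print(m.sum(),cv2.minAreaRect((p[:,:2]*1000).astype(np.float32)),np.median(p[:,2]))
```

```text
1673 ((467.5601501464844, -315.76165771484375), (46.907310485839844, 140.9478302001953), 70.62506103515625)
1685 ((466.646484375, -315.2585144042969), (47.261478424072266, 142.3475799560547), 70.67024230957031)
514 ((53.000247955322266, 59.12445068359375), (52.87900161743164, 96.9079818725586), 89.79513549804688) 0.025750120180378512
580 ((54.849422454833984, -60.134464263916016), (97.1897201538086, 48.845542907714844), 0.6936143636703491) 0.025014554675895844
```

View pics/s2.png

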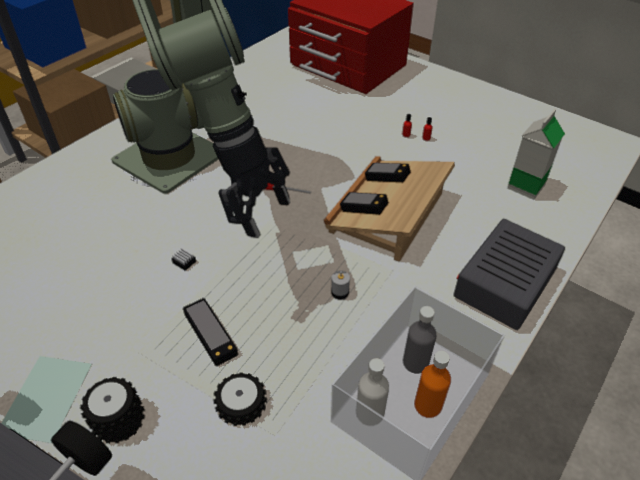

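The long pack at (210,330) hasn't moved, and both short packs are on the rack with the arm clear. Handing in.

```bash
python3 -c "
from workcell import ctrl
print(ctrl.read_state()['clock']);print(ctrl.close_job())"
```

```text
19.2
the job is handed in; nothing more can be done
None
```

I placed both short packs on the sloped rack and handed the job in at 19.2 s. The system reports no verdict.

- **Packs on the rack:** In the deck frame, the top camera puts them at about x = 52 mm, y = +58 mm and x = 52 mm, y = −62 mm. Their tops are 25 mm off the board, so they lie flat, and both are within about 1 degree of lengthwise.
- **Long pack:** The scene camera shows it within about 1 mm of its start.
- **Robot:** The arm is well clear of everything, and the highest contact force I read was about 11 N.

**Camera disagreement:** The cameras differ by a few millimetres on x: 50–53 mm for the first pack and 52–55 mm for the second, all inside the 42–63 mm band. That leaves each lower end about 2–7 mm from the cleat, so they are probably not touching it. I left them there because the first showed no sliding in the roughly 10 s after release. The wrist camera also read the first pack's top as 22 mm off the board, but the top and scene cameras put it at 25–26 mm, so I took that as its calibration error.

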